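# Hang a glass pendant on the curved display rod

## Task

Take the green glass pendant, thread the copper sleeve on its top over the free end of the curved brass rod, and slide it round the bend until it rests against the copper stop collar. Let go so that it hangs there on the rod, glass downwards, and leave everything else, the amber pendant included, where it is.

Things in the scene. Friction and masses are not known exactly. Their poses are not given: they have to be found in the camera images.
- green_bore (a point): centre of the bore of the green pendant's square copper sleeve, and the place to grip. Sleeve 42 mm long (own x), 34 wide (y), 34 high (z), with a green strip along the middle of its top that runs along x; bore 18 x 18 mm right through along x, its centre 17 mm below the pendant's top. Same either way round. Grip across y (34 mm) from above, the rod then passes between the fingers
- green: whole green pendant: the copper sleeve on a green glass block 40 x 32 mm, 30 mm high; 64 mm high in all, 0.11 to 0.22 kg. Origin under its centre, 47 mm below green_bore, same axes. It starts upright on paper 1.5 mm thick
- stand: fixed stand: wooden foot 150 x 110 x 22 mm, brass post, rigid level curved brass rod 10 mm thick, axis 130 mm up. Origin on the table under the post. In its x, y (mm) the rod runs from the post (0, 0) straight to (-85, 0), bends 70 deg on radius 120 about (-85, -120) to (-198, -79), then straight to its free tip (-215, -126). Nothing on it is over 145 mm high
- rod_tip (a point): free rounded end of the curved rod, on its axis (axes as stand). A pendant threaded on here travels along (cos 70, sin 70 degrees) in the stand's x, y
- lead_mid (a point): point on the rod's axis in the straight lead, 30 mm in from the tip (axes as stand)
- bend_in (a point): point on the rod's axis where the straight lead ends and the bend begins, 50 mm from the tip (axes as stand)
- home (a point): point on the rod's axis 21 mm short of the copper stop collar (30 mm across, on the rod from x = -40 to -30 mm of the stand): the bore's centre is here along the rod when the sleeve touches the collar. The rod here runs along the stand's x. A pendant let go hangs 4 mm lower, its bore resting on the rod
- amber_bore (a point): the amber (yellow) glass pendant, the same in shape and size as the green one; this point is the centre of its bore. Not needed: leave it alone
- pencil: loose flat yellow pencil, about 170 mm long and 8 mm thick, lying between the pendants; origin at mid-length on its underside. Leave alone
- disc: loose clear glass disc, 120 mm across, 8 mm high; origin at the centre of its underside. Leave alone
- mug: loose yellow mug, 84 mm across, 95 mm high; origin under its centre. Leave alone
- flux: loose blue bottle, 60 mm across, 130 mm high; origin under its centre. Leave alone
- jar: loose green glass jar with copper-coloured cap, 68 mm across, 75 mm high; origin under its centre. Leave alone
- brush: loose brush lying on the table. Leave alone
- nugget: loose green glass nugget, 56 mm across, 18 mm high; origin under its centre. Leave alone
Things that resemble listed ones, but are neither listed nor needed, are in the scene too. What is shaped like the green but blue, purple or red is not meant.

How it is judged:
On the way:
1. the green sleeve is on the rod's straight lead: bore centre within 20 mm of lead_mid, bore 50 to 90 degrees from the stand's x axis (distance between green_bore and lead_mid below 0.02 m and angle between the x axis of green_bore and the x axis of stand, either way round above 0.87 rad), for 0.05 s.
At the end, for the whole second after the job is handed in: The green pendant hangs released and at rest (under 0.03 m/s) on the rod, sleeve within 6 mm of the collar, bore centre within 9 mm sideways of the rod axis and at most 12 mm below it, bore within 0.3 rad of the rod direction, glass down within 0.35 rad of plumb (x of green_bore in the frame of stand between -0.067 and -0.055 m and y of green_bore in the frame of stand between -0.009 and 0.009 m and z of green_bore in the frame of stand between 0.118 and 0.137 m and angle between the x axis of green_bore and the x axis of stand, either way round below 0.3 rad and angle between green_bore's own z axis and vertical below 0.35 rad and linear speed of green below 0.03 m/s and contact force between green and the fingers below 0.05 N); the robot touches nothing.
It fails at once if the amber pendant moved by more than 30 mm (distance of amber_bore from where it was at the start of the episode above 0.03 m).
It fails at once if any of the other loose things (pencil, disc, mug, bottle, jar, brush, nugget) moved by more than 30 mm (distance of any of pencil, disc, mug, flux, jar, brush, nugget from where it was at the start of the episode above 0.03 m).
It also fails if it takes over 50 s, if anything falls off the work surface, if the arm or the gripper's body presses on something with over 40 N, if the wrist force passes 120 N, or if a joint passes its speed limit or range.

## Robot

A 6-joint arm with a two-finger parallel gripper is mounted at the origin on the work surface. World frame = base frame: x ahead of the robot, y to its left, z up, the work surface at z = 0. Lengths are in m, angles in rad, forces in N, time in s.
With the tool pointing down it reaches from about 0.35 to 0.85 m from the base axis. Payload 8.1 kg.
Tool frame: the origin (TCP) lies midway between the tips of the shut fingers; the grasp point (between the pads) lies 19 mm behind it; z points along the fingers, y is the direction in which the jaws open and shut (so a half turn about z gives the same grasp; the last joint's range is limited). The gripper opens to 93 mm and grips with 3 to 60 N. Pads are 15 mm wide; open, the fingers measure 128 mm over their backs; the gripper's body (75 mm by 188 mm) begins 65 mm behind the grasp point.
Start: joints at [-1.327, 0.13, 1.488, -0, 1.523, -0.085], TCP at [0.194, -0.568, 0.219] pointing down, gripper open.
Joint ranges: [-2.96, 2.96], [-0.89, 2.26], [0.02, 2.5], [-1.34, 4.48], [0, 2.73], [-2.66, 2.66]. Speed limits (rad/s): [2.39, 2.39, 2.79, 3.14, 3.14, 3.14].

## Interface

Orientations are given as a rotation vector (axis times angle).
In Python, from plant import monitor, eyes, ticket gives the robot as it stands.
- The arm moves only by the tool send_rows, never from a script. Its argument "motion" is a list of rows, each a list of 2 entries, a list of its own where there are three numbers: the shift along the tool's x, y, z in m, then the turn about the tool's z in degrees. In form: [[[dx, dy, dz], twist], ...]. A call has 1 to 12 rows; each row is the pose to reach, as a shift and turn from the pose commanded when the call began, along the tool's axes at that moment; what a row does not reach only later rows make up. A row lasts 1/8 s, in which the tool goes at most 62.5 mm and 10.7 degrees, less where a joint would pass 70% of its speed; a pose out of reach is approached as far as the arm can. A call with a gripper value outside its range is refused whole. "jaw" is the finger opening in m, from 0 to 0.093, set as the call begins (left out, the last holds). The fingers move at their own pace and stop on an object; "squeeze" is the grip in N (left out, the last holds). Time passes only in rows, so rows that repeat a pose let the fingers close. It gives the time, the measured TCP pose, the force and the opening at its end, in the units of the state.
- monitor.read_state(): the state, without advancing time (a new reading comes with each control period).
- eyes.read_camera(name): name is "side" or "top"; returns the picture (420x560x3 uint8, red, green, blue); there is no depth.
- eyes.camera_model(name): a dict with "mtx" (3x3 intrinsics, pixels), "k1" (the pictures are not rectified: a ray, as slopes to the right and down, at radius r is drawn at 1 + k1 r^2 times it, then the intrinsics apply), "cam_to_world" (4x4, takes a point from camera to world coordinates). Camera axes: x right, y down, z forward; pixel columns grow to the right and rows downward; lengths in m; the calibration is good to about 2 mm. A picture is of the moment at which its call begins. camera_model takes no time and is no camera call.
- ticket.close_job(): hands the job in, once; it reports no verdict.
The state is a dict: "t": time; "q": joint angles; "dq": joint speeds; "joint_torque": joint torques, N m; "tool_pos": TCP position; "orientation": TCP orientation; "force": force on the tool from outside, world axes, zero at the start; "wrist_torque": the same for the moment, N m; "opening": finger opening in m.
Only numpy, scipy, OpenCV 4.12 (cv2) and the standard library are available. Lean on these libraries where they do the work, as an engineer would, in place of code of your own. Each camera call takes 0.05 s, during which the arm holds its last target.

## Working session

There is one attempt and no reset: what is moved stays moved. The work goes in short steps, Python scripts to look and compute and a tool call to move; the robot and the scene stay as the last step left them, time stands still between calls to the robot, and variables do not carry over. Pictures are saved under pics/ and viewed, and the job is handed in when it is done.

Besides the shell and the picture viewer there is one more tool, called by a JSON object that holds its "api" and its "payload", one argument or row to a line. send_rows: Moves the arm, as the interface text tells. Its arguments: {"type":"object","properties":{"motion":{"type":"array","items":{"type":"array"}},"jaw":{"type":"number"},"squeeze":{"type":"number"}},"required":["motion"]}

```bash
mkdir -p pics; ls; python3 - <<'E'
from plant import monitor, eyes, ticket
import cv2,json
for n in("top","side"):
    im=eyes.read_camera(n); cv2.imwrite(f"pics/{n}0.png",im[:,:,::-1])
    m=eyes.camera_model(n); print(n,m)
print(monitor.read_state())
E
```

```text
pics
top {'mtx': array([[426.50369582,   0.        , 273.78904211],
       [  0.        , 426.50369582, 205.69586865],
       [  0.        ,   0.        ,   1.        ]]), 'k1': -0.0037520167597735804, 'cam_to_world': array([[ 0.01724327, -0.98102728,  0.19310137,  0.31350819],
       [-0.99972461, -0.01384178,  0.01895044,  0.04314218],
       [-0.01591803, -0.19337496, -0.98099579,  1.19253867],
       [ 0.        ,  0.        ,  0.        ,  1.        ]])}
side {'mtx': array([[393.42116975,   0.        , 275.24515426],
       [  0.        , 393.42116975, 210.34918257],
       [  0.        ,   0.        ,   1.        ]]), 'k1': -0.0508377508602079, 'cam_to_world': array([[ 0.99639572, -0.04680821,  0.07074288,  0.445333  ],
       [-0.08285477, -0.71581304,  0.69335905, -0.58951273],
       [ 0.01818378, -0.69672138, -0.71711134,  0.78893595],
       [ 0.        ,  0.        ,  0.        ,  1.        ]])}
{'t': 0.1, 'q': array([-1.32739586e+00,  1.31093098e-01,  1.48917552e+00, -1.72636579e-05,
        1.52299891e+00, -8.54084420e-02]), 'dq': array([ 2.96429351e-04,  6.07127861e-05, -1.92299548e-03, -1.37136175e-03,
       -7.57907559e-04,  1.78497723e-03]), 'joint_torque': array([ 5.16465698e-04, -5.61342108e+01, -4.93094087e+01,  7.69631588e-02,
        2.91003438e-02, -7.06519472e-05]), 'tool_pos': array([ 0.19363453, -0.56734886,  0.21768507]), 'orientation': array([-3.09758541e+00, -5.13896529e-01,  2.34489386e-04]), 'force': array([-0.13778114, -0.30821878,  0.09597567]), 'wrist_torque': array([ 0.03890495, -0.02829188, -0.01279909]), 'opening': 0.09296923086914093}
```

View pics/top0.png

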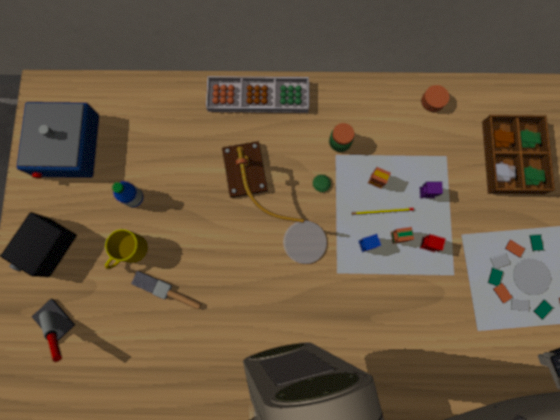

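View pics/side0.png

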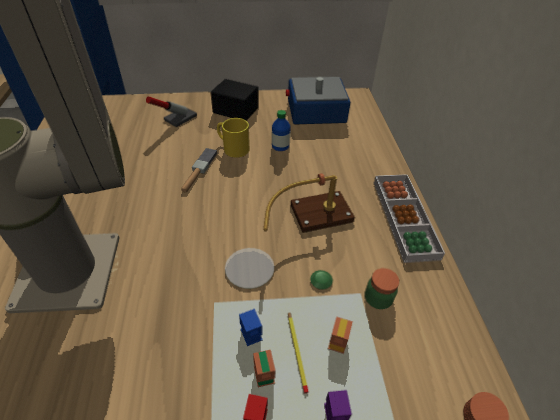

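```bash
python3 - <<'E'
import cv2
t=cv2.imread("pics/top0.png");s=cv2.imread("pics/side0.png")
def c(im,x,y,w,h,k,n):
    cv2.imwrite(n,cv2.resize(im[y:y+h,x:x+w],None,fx=k,fy=k,interpolation=cv2.INTER_CUBIC))
c(t,215,135,110,80*11//10,7,"pics/t_rod.png") 
c(t,350,160,100,100,6,"pics/t_pend.png")
c(s,255,165,110,80,7,"pics/s_rod.png")
c(s,230,300,130,100,6,"pics/s_pend.png")
E
```

```text
(no output)
```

View pics/t_rod.png

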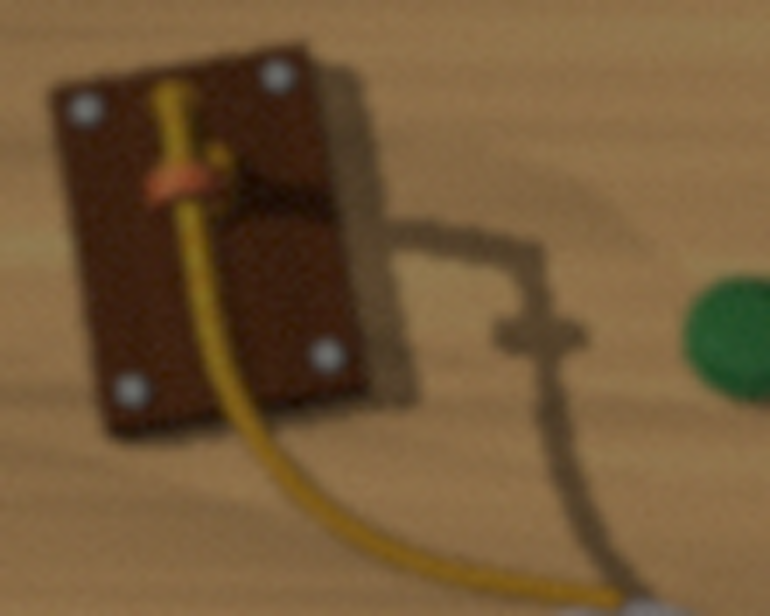

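View pics/t_pend.png

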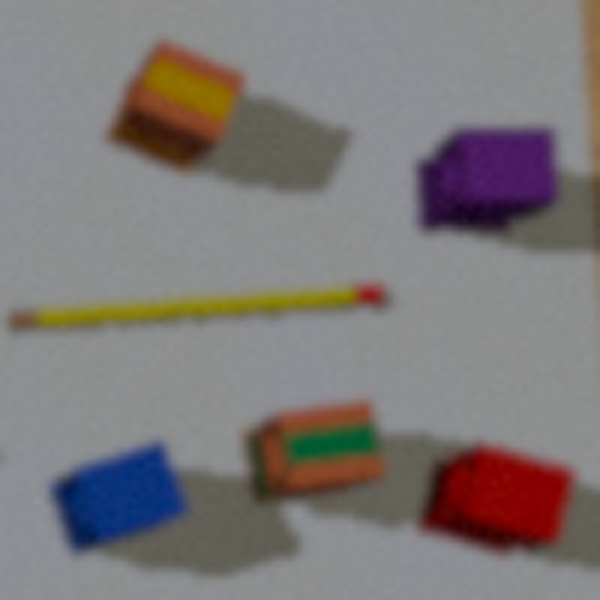

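View pics/s_rod.png

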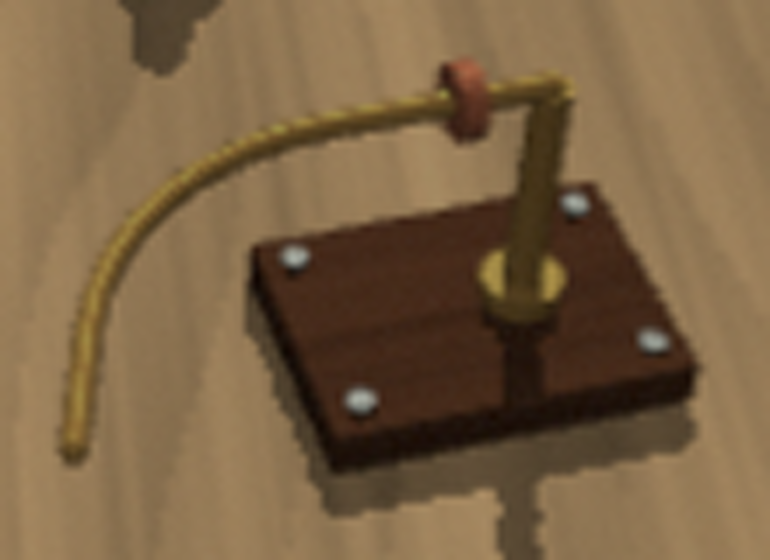

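View pics/s_pend.png

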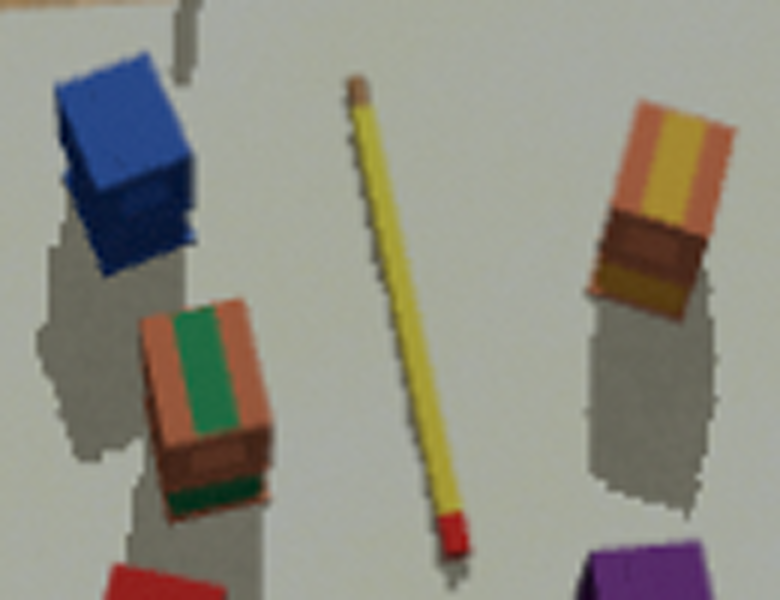

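```bash
python3 - <<'E'
import cv2
t=cv2.imread("pics/top0.png");s=cv2.imread("pics/side0.png")
def c(im,x,y,w,h,k,n):
    cv2.imwrite(n,cv2.resize(im[y:y+h,x:x+w],None,fx=k,fy=k,interpolation=cv2.INTER_CUBIC))
c(t,270,195,60,50,12,"pics/t_tip.png") 
c(t,385,220,36,30,16,"pics/t_g.png")
c(s,245,340,40,50,12,"pics/s_g.png")
E
```

```text
(no output)
```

View pics/t_tip.png

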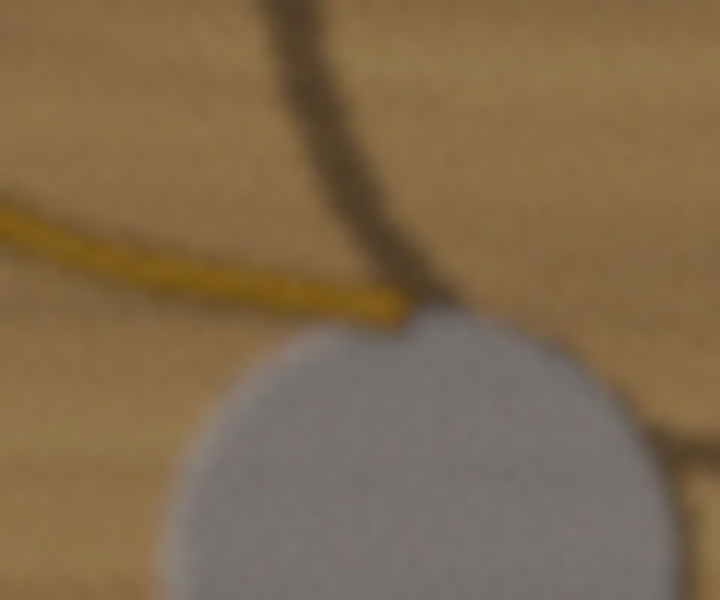

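View pics/t_g.png

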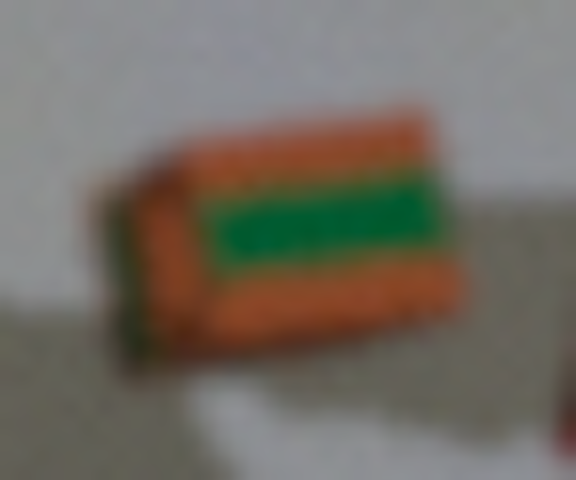

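View pics/s_g.png

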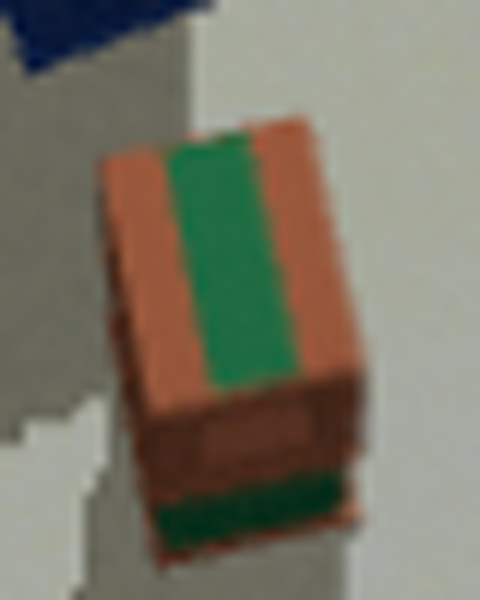

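```bash
cat > h.py <<'E'
import numpy as np
from plant import eyes
from scipy.optimize import least_squares
M={n:eyes.camera_model(n) for n in("top","side")}
def proj(n,P):
    m=M[n];T=np.linalg.inv(m["cam_to_world"]);P=np.atleast_2d(P)
    c=P@T[:3,:3].T+T[:3,3];u=c[:,:2]/c[:,2:];r2=(u**2).sum(1,keepdims=True)
    u=u*(1+m["k1"]*r2);K=m["mtx"];return u@K[:2,:2].T+K[:2,2]
def crop(pts,x,y,k): return (np.array(pts,float)+.5)/k-.5+[x,y]
def R(a): return np.array([[np.cos(a),-np.sin(a)],[np.sin(a),np.cos(a)]])
def place(p,L): # L in own frame (x,y,z)
    L=np.atleast_2d(L);return np.c_[L[:,:2]@R(p[2]).T+p[:2],L[:,2]]
s=np.r_[np.linspace(0,85,40)]
a=np.radians(np.linspace(0,70,80))
rod=np.r_[np.c_[-s,0*s],np.c_[-85-120*np.sin(a),-120+120*np.cos(a)],np.c_[np.linspace(-198,-215,30),np.linspace(-79,-126,30)]]/1000
E
cat > fit.py <<'E'
from h import *
tg=crop([(187,140),(428,100),(465,303),(200,352)],385,220,16)
sg=crop([(103,155),(305,120),(362,372),(155,418)],245,340,12)
L,W=.021,.017
# candidate ordering by permutations (cyclic)
def pend(obs,p0):
    best=None
    C=np.array([(-L,-W),(L,-W),(L,W),(-L,W)])
    def f(p):
        P=place(p,np.c_[C,[.0655]*4]);r=[]
        for n,o in obs:
            d=np.linalg.norm(proj(n,P)[:,None]-o[None],axis=2); j=d.argmin(1)
            r.append((proj(n,P)-o[j]).ravel())
        return np.concatenate(r)
    for y in np.radians([-30,-90,-60,-120]):
        q=least_squares(f,[*p0,y],method="lm" if 0 else "trf",x_scale=[.01,.01,.1])
        if best is None or q.cost<best.cost:best=q
    return best
for o in([("top",tg)],[("side",sg)],[("top",tg),("side",sg)]):
    q=pend(o,(.28,-.25));print(q.x,np.degrees(q.x[2]),q.cost,np.round(q.fun,1))
tr=crop([(190,240),(210,325),(245,415),(300,490),(370,545),(450,578),(540,593)],215,135,7)
trt=crop([(100,255),(200,280),(300,297),(370,306)],270,195,12)
tr=np.r_[tr,trt]; ttip=crop([(405,308)],270,195,12)
sr=crop([(83,380),(92,305),(125,230),(180,178),(240,145),(310,125),(400,108)],255,165,7)
stip=crop([(73,457)],255,165,7)
scol=crop([(465,100)],255,165,7); tcol=crop([(182,183)],215,135,7)
rod3=np.c_[rod,.13+0*rod[:,0]]
from scipy.interpolate import interp1d
def f(p,cams):
    P=place(p,rod3);r=[]
    for n,o,tip,col in(("top",tr,ttip,tcol),("side",sr,stip,scol)):
        if n not in cams: continue
        uv=proj(n,P)
        t=np.gradient(uv,axis=0);t/=np.linalg.norm(t,axis=1,keepdims=True)
        j=np.linalg.norm(uv[:,None]-o[None],axis=2).argmin(0)
        d=o-uv[j];r.append(d[:,0]*t[j,1]-d[:,1]*t[j,0])
        r.append((uv[-1]-tip[0])); r.append(proj(n,place(p,[[-.035,0,.13]]))[0]-col[0])
    return np.concatenate(r)
for cams in(("top",),("side",),("top","side")):
    q=least_squares(f,[.42,.1,-np.pi/2*-1],args=(cams,),x_scale=[.01,.01,.1],diff_step=1e-4)
    print(cams,q.x,np.degrees(q.x[2]),q.cost,np.round(q.fun,1))
p=q.x
for k,L in dict(tip=(-.215,-.126),lead=(-.215+.03*np.cos(np.radians(70)),-.126+.03*np.sin(np.radians(70))),bend=(-.198,-.079),home=(-.061,0),ctr=(-.085,-.12)).items(): print(k,place(p,[[*L,.13]]))
E
python3 fit.py
```

```text
[ 0.45467936 -0.27272479 -0.68726428] -39.37734256092952 66.61260411047084 [ 4.3  6.1 -2.7 -3.   4.4 -1.  -6.  -2.2]
[ 0.45283069 -0.27316457 -0.70045011] -40.132835192938145 135.73830998955054 [-9.1  5.2  4.5 -3.8  2.7  6.7  1.9 -8.5]
[ 0.45345533 -0.27298979 -0.6959197 ] -39.87326148461199 203.06174911358346 [ 4.3  6.6 -2.5 -2.4  4.6 -0.5 -5.9 -1.8 -8.7  5.2  4.9 -4.   3.   6.5
  2.1 -8.6]
('top',) [0.67146613 0.15754624 0.20094099] 11.513070812889262 2.230668752459673 [-0.6  0.1  0.4  0.  -0.4 -0.7 -0.6  0.3 -0.1 -0.1  0.  -1.   0.2  0.5
  1.2]
('side',) [0.6676656  0.15956328 0.20619231] 11.813949021873368 1.9086546045328998 [ 0.3  0.  -0.7 -0.7 -0.6 -0.2 -0.2  0.1 -1.2 -1.  -0.2]
('top', 'side') [0.66966406 0.15853283 0.20548939] 11.773674661466188 8.138646034965355 [-0.2  0.5  0.8  0.6  0.1 -0.2 -0.1  0.9  0.4  0.3  0.5 -1.   0.6  0.2
  1.9 -0.6 -0.8 -1.5 -1.3 -1.1 -0.6 -0.5  1.  -0.9 -0.1 -0. ]
tip [[ 0.48489722 -0.00868624  0.13      ]]
lead [[0.48918973 0.02100508 0.13      ]]
bend [[0.49194939 0.04079372 0.13      ]]
home [[0.60994742 0.146086   0.13      ]]
ctr [[0.6109379  0.02371354 0.13      ]]
```

```bash
cat > fit2.py <<'E'
from h import *
tg=crop([(187,140),(428,100),(465,303),(200,352)],385,220,16)
sg=crop([(103,155),(305,120),(362,372),(155,418)],245,340,12)
L,W=.021,.017
CT=[(-L,W),(L,W),(L,-W),(-L,-W)];CS=[(-L,-W),(-L,W),(L,W),(L,-W)]
def f(p,cams,z=.0655):
    r=[]
    for n,o,C in(("top",tg,CT),("side",sg,CS)):
        if n in cams:r.append((proj(n,place(p,np.c_[C,[z]*4]))-o).ravel())
    return np.concatenate(r)
for cams in(("top",),("side",),("top","side")):
    q=least_squares(f,[.45,-.27,-1.4],args=(cams,),x_scale=[.01,.01,.1])
    print(q.x,np.degrees(q.x[2]),q.cost,np.round(q.fun,1))
E
python3 fit2.py
```

```text
[ 0.46522908 -0.28252209 -1.42567586] -81.6852094988592 0.9637450912330701 [-0.7 -0.1 -0.1  0.4 -0.   0.3  0.8 -0.7]
[ 0.46249007 -0.282845   -1.43594672] -82.2736868468888 0.38438426090574973 [-0.2  0.4  0.4 -0.2  0.4 -0.1 -0.5 -0.1]
[ 0.46340033 -0.28269984 -1.43284877] -82.09618698435868 2.8124624168539336 [-0.6  0.5  0.   1.1  0.1  1.1  0.9 -0.   0.2  0.3  0.8 -0.3  0.9 -0.2
  0.1 -0.2]
```

```bash
cat > mv.py <<'E'
import numpy as np,sys
from plant import monitor
from scipy.spatial.transform import Rotation as Ro
def rel(x,y,z,ang=None,show=True):
    s=monitor.read_state();Rm=Ro.from_rotvec(s["orientation"]).as_matrix()
    d=Rm.T@(np.array([x,y,z])-s["tool_pos"])
    a=np.degrees(np.arctan2(Rm[1,0],Rm[0,0]))
    tw=None if ang is None else -((ang-a+180)%360-180)
    if show: print("t",round(s["t"],2),"tcp",np.round(s["tool_pos"],4),"xang",round(a,2),"zax",np.round(Rm[:,2],3),"F",np.round(s["force"],1),"open",round(s["opening"],4)); print("shift",np.round(d,4),"twist",tw)
    return d,tw
if __name__=="__main__": rel(*map(float,sys.argv[1:]))
E
python3 mv.py .4634 -.2827 .12 97.9
```

```text
t 0.1 tcp [ 0.1936 -0.5673  0.2177] xang 18.84 zax [-0.     0.002 -1.   ] F [-0.1 -0.3  0.1] open 0.093
shift [ 0.3472 -0.1821  0.098 ] twist -79.0605953168403
```

{"api": "send_rows", "payload": {
  "motion": [
    [[0.039,-0.02,0],-9],
    [[0.077,-0.04,0],-18],
    [[0.116,-0.061,0],-27],
    [[0.154,-0.081,0],-36],
    [[0.193,-0.101,0],-45],
    [[0.231,-0.121,0],-54],
    [[0.27,-0.142,0],-62],
    [[0.309,-0.162,0.02],-71],
    [[0.347,-0.182,0.06],-79.1],
    [[0.347,-0.182,0.098],-79.1],
    [[0.347,-0.182,0.098],-79.1],
    [[0.347,-0.182,0.098],-79.1]
  ],
  "jaw": 0.093
}}

```text
t: 1.6
tool_pos: [0.4636, -0.2842, 0.1219]
orientation: [2.063, 2.368, 0.0]
force: [1.0, 0.2, 0.3]
opening: 0.0932
```

```bash
python3 - <<'E'
from plant import eyes
import cv2
for n,(x,y,w,h,k) in dict(top=(340,150,130,120,5),side=(180,200,200,200,3)).items():
    im=eyes.read_camera(n)[:,:,::-1]; cv2.imwrite(f"pics/{n}1.png",im)
    cv2.imwrite(f"pics/{n}1c.png",cv2.resize(im[y:y+h,x:x+w],None,fx=k,fy=k,interpolation=cv2.INTER_CUBIC))
E
python3 mv.py .4634 -.2827 .0295 97.9
```

```text
t 1.7 tcp [ 0.4643 -0.2849  0.123 ] xang 97.87 zax [ 0.003 -0.002 -1.   ] F [-0.7  0.2  0.3] open 0.0929
shift [ 0.0026 -0.0008  0.0935] twist -0.02756619039485031
```

View pics/side1c.png

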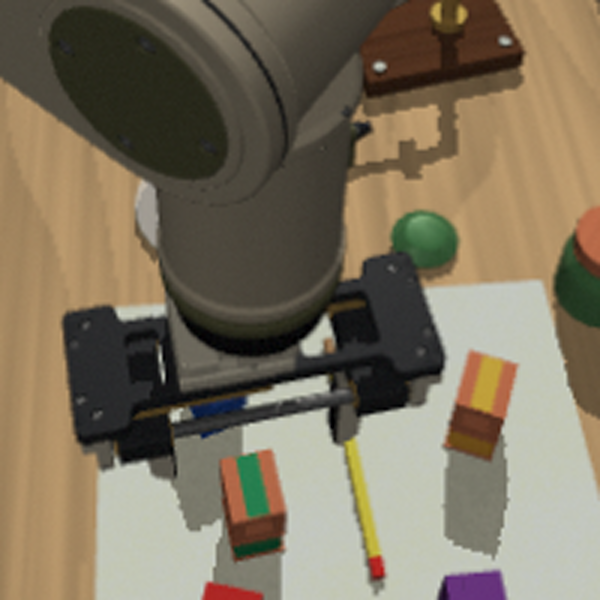

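View pics/top1c.png

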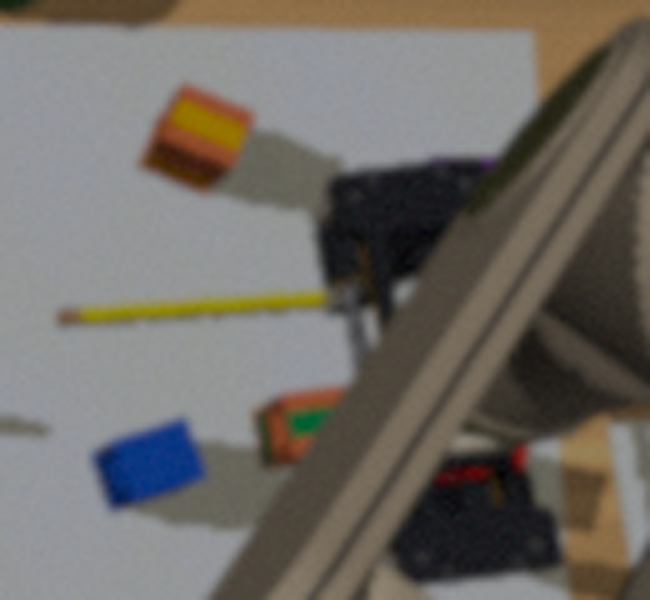

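{"api": "send_rows", "payload": {
  "motion": [
    [[0.001,-0.001,0.03],0],
    [[0.002,-0.001,0.06],0],
    [[0.002,-0.001,0.08],0],
    [[0.002,-0.001,0.093],0],
    [[0.002,-0.001,0.093],0],
    [[0.002,-0.001,0.093],0]
  ]
}}

```text
t: 2.45
tool_pos: [0.4629, -0.2825, 0.029]
orientation: [2.061, 2.368, 0.0]
force: [-0.0, 0.8, -0.4]
opening: 0.0933
```

{"api": "send_rows", "payload": {
  "motion": [
    [[0,0,0],0],
    [[0,0,0],0],
    [[0,0,0],0],
    [[0,0,0],0],
    [[0,0,0],0],
    [[0,0,0],0]
  ],
  "jaw": 0.02,
  "squeeze": 25
}}

```text
t: 3.2
tool_pos: [0.4621, -0.2817, 0.0276]
orientation: [-2.062, -2.37, 0.0]
force: [0.3, -0.1, -0.3]
opening: 0.0373
```

```bash
python3 mv.py .4634 -.2827 .0295 97.9; python3 mv.py .4634 -.2827 .15 97.9
```

```text
t 3.2 tcp [ 0.4621 -0.2817  0.0276] xang 97.94 zax [-0.  0. -1.] F [ 0.3 -0.1 -0.3] open 0.0373
shift [-0.0012  0.0012 -0.0019] twist 0.04039022380169399
t 3.2 tcp [ 0.4621 -0.2817  0.0276] xang 97.94 zax [-0.  0. -1.] F [ 0.3 -0.1 -0.3] open 0.0373
shift [-0.0012  0.0011 -0.1224] twist 0.04039022380169399
```

{"api": "send_rows", "payload": {
  "motion": [
    [[0,0,0],0],
    [[0,0,0],0],
    [[0,0,0],0],
    [[0,0,-0.02],0],
    [[0,0,-0.05],0],
    [[0,0,-0.083],0],
    [[0,0,-0.083],0],
    [[0,0,-0.083],0]
  ]
}}

```text
t: 4.2
tool_pos: [0.4616, -0.2814, 0.1094]
orientation: [-2.062, -2.369, 0.0]
force: [-0.1, 1.0, -1.8]
opening: 0.0338
```

```bash
python3 mv.py .475 -.080 .111 81.8;  python3 - <<'E'
from plant import eyes
import cv2
for n,(x,y,w,h,k) in dict(top=(340,150,130,120,5),side=(180,200,200,200,3)).items():
    im=eyes.read_camera(n)[:,:,::-1]; cv2.imwrite(f"pics/{n}2.png",im)
    cv2.imwrite(f"pics/{n}2c.png",cv2.resize(im[y:y+h,x:x+w],None,fx=k,fy=k,interpolation=cv2.INTER_CUBIC))
E
```

```text
t 4.2 tcp [ 0.4616 -0.2814  0.1094] xang 97.94 zax [-0.001  0.001 -1.   ] F [-0.1  1.  -1.8] open 0.0338
shift [ 0.1976  0.0411 -0.0014] twist 16.138155115963883
```

View pics/side2c.png

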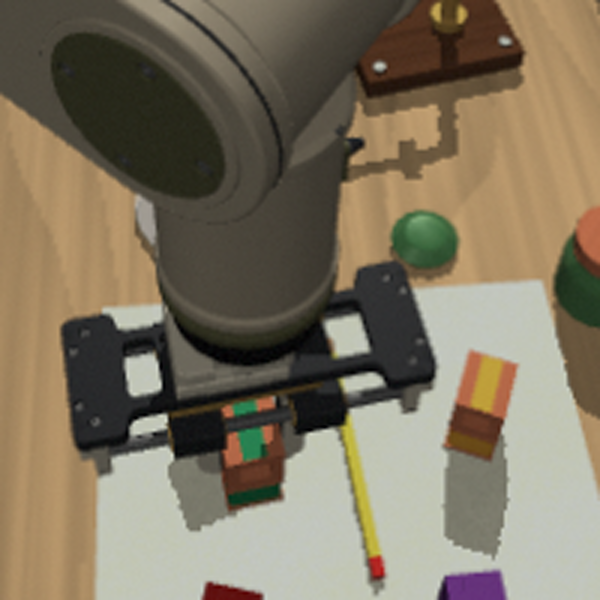

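{"api": "send_rows", "payload": {
  "motion": [
    [[0.033,0.007,0],3],
    [[0.066,0.014,0],6],
    [[0.099,0.021,0],9],
    [[0.132,0.028,0],12],
    [[0.165,0.035,0],14],
    [[0.198,0.041,0],16.1],
    [[0.198,0.041,0],16.1],
    [[0.198,0.041,0],16.1]
  ]
}}

```text
t: 5.3
tool_pos: [0.4749, -0.0801, 0.1097]
orientation: [-2.372, -2.058, 0.002]
force: [-0.2, -0.5, -1.1]
opening: 0.0338
```

```bash
python3 mv.py .475 -.080 .1091 81.8;  python3 - <<'E'
from plant import eyes
import cv2
for n,(x,y,w,h,k) in dict(top=(230,140,160,120,5),side=(180,140,200,160,4)).items():
    im=eyes.read_camera(n)[:,:,::-1]; cv2.imwrite(f"pics/{n}3.png",im)
    cv2.imwrite(f"pics/{n}3c.png",cv2.resize(im[y:y+h,x:x+w],None,fx=k,fy=k,interpolation=cv2.INTER_CUBIC))
E
```

```text
t 5.3 tcp [ 0.4749 -0.0801  0.1097] xang 81.9 zax [-0.001  0.    -1.   ] F [-0.2 -0.5 -1.1] open 0.0338
shift [0.0001 0.0001 0.0006] twist 0.0993006482498231
```

View pics/side3c.png

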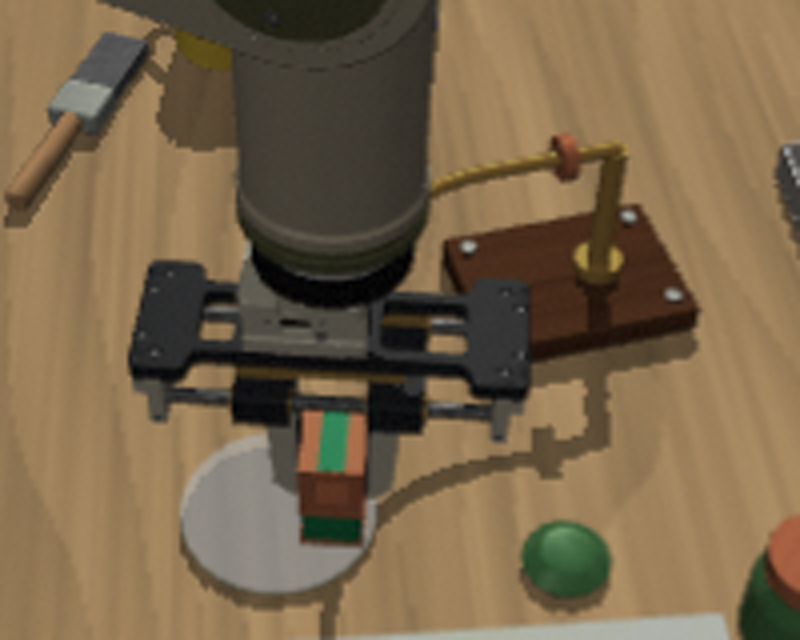

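View pics/top3c.png

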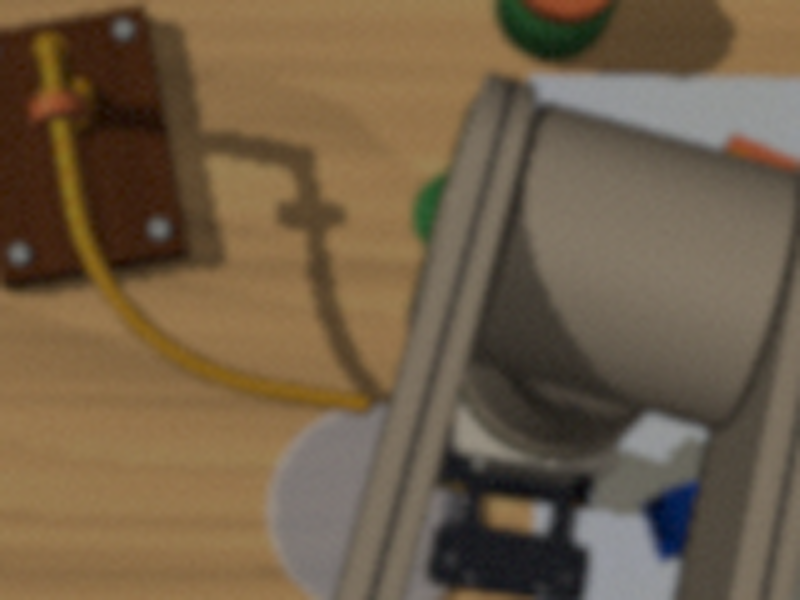

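```bash
python3 - <<'E'
import cv2
im=cv2.imread("pics/side3.png")
cv2.imwrite("pics/side3d.png",cv2.resize(im[235:280,240:285],None,fx=13,fy=13,interpolation=cv2.INTER_CUBIC))
E
cat >> fit.py <<'E'
for cams in(("top",),("side",)):
    q=least_squares(f,[.67,.158,.2],args=(cams,),x_scale=[.01,.01,.1],diff_step=1e-4)
    print(cams)
    for k,L in dict(tip=(-.215,-.126),bend=(-.198,-.079),home=(-.061,0)).items(): print(k,np.round(place(q.x,[[*L,.13]]),4))
E
python3 fit.py|tail -8
```

```text
('top',)
tip [[ 0.4859 -0.0088  0.13  ]]
bend [[0.4932 0.0406 0.13  ]]
home [[0.6117 0.1454 0.13  ]]
('side',)
tip [[ 0.483  -0.0078  0.13  ]]
bend [[0.49   0.0417 0.13  ]]
home [[0.608  0.1471 0.13  ]]
```

View pics/side3d.png

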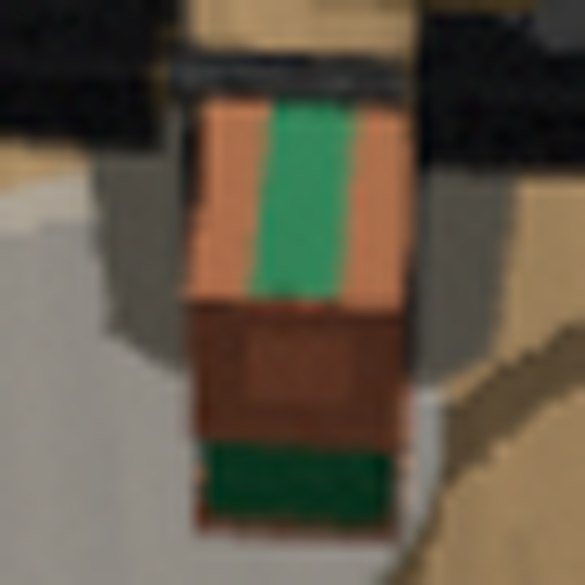

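```bash
python3 - <<'E'
from h import *
o=crop([(188,303),(407,305),(299,368)],240,235,13)
a=np.radians(81.9)
def P(p): return place([p[0],p[1],a],[[-.021,.017,p[2]+.017],[-.021,-.017,p[2]+.017],[-.021,0,p[2]]])
print(o);print(proj("side",P([.4749,-.0801,.1306])))
q=least_squares(lambda p:(proj("side",P([p[0],p[1],.1306]))-o).ravel(),[.475,-.08],x_scale=.01);print(q.x,q.fun)
q=least_squares(lambda p:(proj("side",P(p))-o).ravel(),[.475,-.08,.13],x_scale=.01);print(q.x,q.fun)
E
```

```text
[[254.         257.84615385]
 [270.84615385 258.        ]
 [262.53846154 262.84615385]]
[[254.33964756 256.91652333]
 [270.98710173 257.88703789]
 [262.6990872  262.41698396]]
[ 0.47438747 -0.0813197 ] [ 0.11576442 -0.43847812 -0.06516459  0.37997327 -0.05106965  0.06069514]
[ 0.47425232 -0.08384247  0.13394993] [ 0.07211633 -0.45017455 -0.02164577  0.37335091 -0.05096146  0.07750029]
```

{"api": "send_rows", "payload": {
  "motion": [
    [[0.015,-0.002,0.0005],0.1],
    [[0.03,-0.002,0.0005],0.1],
    [[0.04,-0.002,0.0005],0.1],
    [[0.046,-0.002,0.0005],0.1],
    [[0.054,-0.002,0.0005],0.1],
    [[0.062,-0.002,0.0005],0.1],
    [[0.07,-0.002,0.0005],0.1],
    [[0.07,-0.002,0.0005],0.1]
  ]
}}

```text
t: 6.4
tool_pos: [0.4834, -0.0099, 0.1101]
orientation: [-2.375, -2.056, -0.0]
force: [-0.5, 0.4, -1.5]
opening: 0.0341
```

```bash
python3 mv.py .4873 .0219 .1091 81.8;  python3 - <<'E'
from plant import eyes
import cv2
for n,(x,y,w,h,k) in dict(top=(230,140,160,120,5),side=(220,180,100,80,8)).items():
    im=eyes.read_camera(n)[:,:,::-1]; cv2.imwrite(f"pics/{n}4.png",im)
    cv2.imwrite(f"pics/{n}4c.png",cv2.resize(im[y:y+h,x:x+w],None,fx=k,fy=k,interpolation=cv2.INTER_CUBIC))
E
```

```text
t 6.4 tcp [ 0.4834 -0.0099  0.1101] xang 81.78 zax [-0.  0. -1.] F [-0.5  0.4 -1.5] open 0.0341
shift [ 0.032  -0.0007  0.001 ] twist -0.020685333400081163
```

View pics/side4c.png

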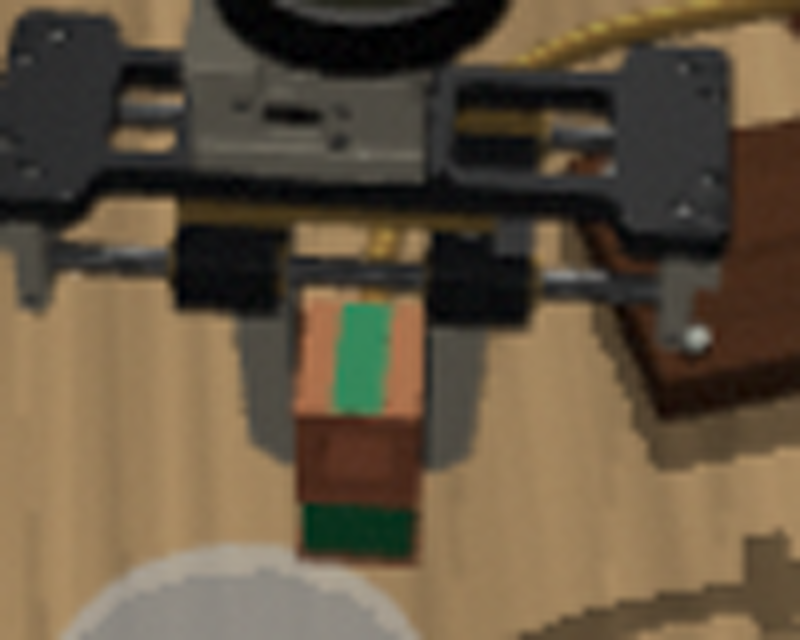

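View pics/top4c.png

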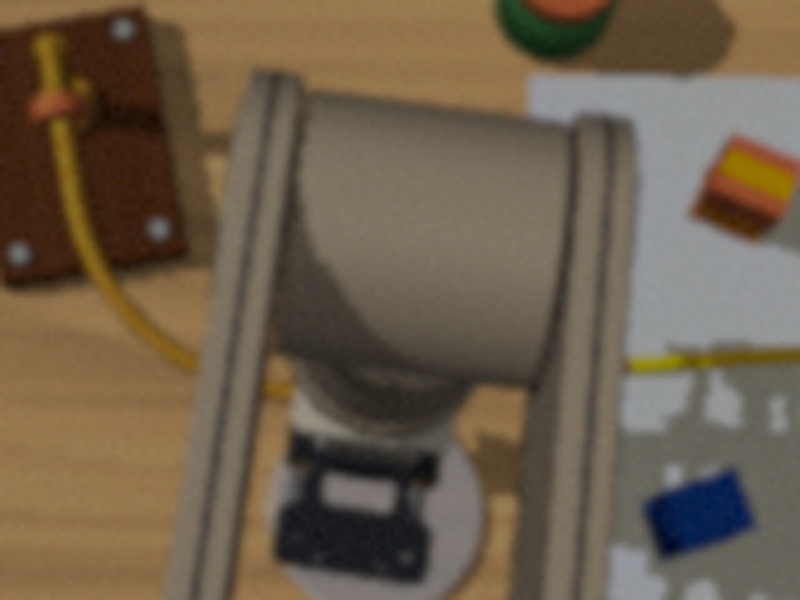

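```bash
python3 - <<'E'
import cv2
from h import *
im=cv2.imread("pics/side4.png")
cv2.imwrite("pics/side4d.png",cv2.resize(im[205:240,252:280],None,fx=17,fy=17,interpolation=cv2.INTER_CUBIC))
p=[0.6676656,0.15956328,0.20619231]
uv=proj("side",place(p,np.c_[rod,.13+0*rod[:,0]]))
i=np.argsort(abs(uv[:,1]-212))[:3];print("rod at row212",((uv[i]-[252,205]+.5)*17-.5)[:3])
i=np.argsort(abs(uv[:,1]-216))[:3];print(((uv[i]-[252,205]+.5)*17-.5)[:3])
a=np.radians(81.8)
P=place([.4834,-.0099,a],[[.021,.017,.148],[.021,-.017,.148],[-.021,.017,.148],[-.021,-.017,.148],[-.021,0,.131]])
print((proj("side",P)-[252,205]+.5)*17-.5)
E
```

```text
rod at row212 [[261.31714663 126.51033425]
 [260.19842838 136.2609077 ]
 [258.61251368 136.81240782]]
[[253.04894292 191.70473945]
 [252.11318586 200.93822291]
 [253.98225782 182.4956245 ]]
[[118.32654598 204.73384004]
 [376.36585025 219.29883886]
 [ 88.71113415 444.62741707]
 [355.56399385 459.99364481]
 [222.2279472  539.18650376]]
```

View pics/side4d.png

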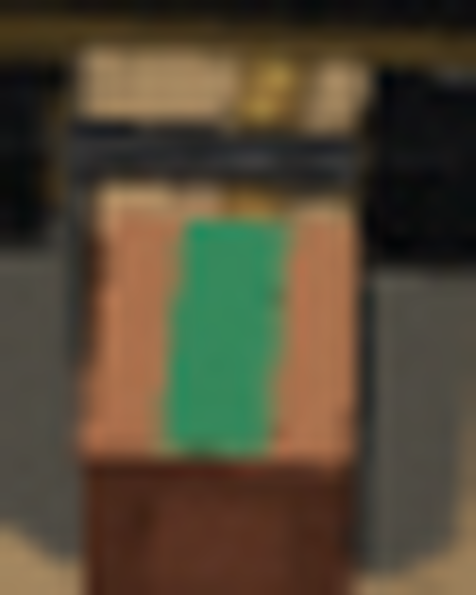

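```bash
cat > path.py <<'E'
import sys
from h import *
from mv import rel
p=[.6685,.1602,.2062]
def at(s):
    c,sn=np.cos(np.radians(70)),np.sin(np.radians(70))
    if s<50: q=np.array([-197.8-(50-s)*c,-79-(50-s)*sn]);a=70
    elif s<50+146.6:
        th=np.radians(70)-(s-50)/120;a=np.degrees(th)
        r=120-0.9*min(1,(s-50)/21,(196.6-s)/21+.3); q=np.array([-85-r*np.sin(th),-120+r*np.cos(th)])
    else: q=np.array([-85+s-196.6,0.]);a=0
    w=place(p,[[*q/1000,0]])[0]; return w[0],w[1],a+np.degrees(p[2])
z=float(sys.argv[1])
for s in map(float,sys.argv[2:]):
    x,y,a=at(s);d,tw=rel(x,y,z,a,show=(s==float(sys.argv[2])))
    print(s,np.round([x,y,a],4),[[*np.round(d,4).tolist()],round(tw,1)])
E
python3 path.py .1093 0 10 20 30 40 48
```

```text
t 6.5 tcp [ 0.4834 -0.0104  0.1101] xang 81.75 zax [-0. -0. -1.] F [ 0.4 -0.4 -1.5] open 0.0339
shift [0.0033 0.0001 0.0008] twist -0.06003272038799423
0.0 [ 4.83900e-01 -7.10000e-03  8.18144e+01] [[0.0033, 0.0001, 0.0008], np.float64(-0.1)]
10.0 [4.85400e-01 2.80000e-03 8.18144e+01] [[0.0133, 0.0001, 0.0008], np.float64(-0.1)]
20.0 [4.86800e-01 1.27000e-02 8.18144e+01] [[0.0233, 0.0001, 0.0008], np.float64(-0.1)]
30.0 [4.88200e-01 2.26000e-02 8.18144e+01] [[0.0333, 0.0001, 0.0008], np.float64(-0.1)]
40.0 [4.89600e-01 3.25000e-02 8.18144e+01] [[0.0433, 0.0001, 0.0008], np.float64(-0.1)]
48.0 [4.90800e-01 4.04000e-02 8.18144e+01] [[0.0513, 0.0, 0.0008], np.float64(-0.1)]
```

{"api": "send_rows", "payload": {
  "motion": [
    [[0.008,0,0.0005],0],
    [[0.016,0,0.0005],0],
    [[0.024,0,0.0005],0],
    [[0.033,0,0.0005],0],
    [[0.033,0,0.0005],0],
    [[0.033,0,0.0005],0]
  ]
}}

```text
t: 7.25
tool_pos: [0.4881, 0.0223, 0.1096]
orientation: [2.375, 2.056, -0.0]
force: [-0.2, 0.9, -0.8]
opening: 0.0342
```

```bash
python3 path.py .1093 30 40 50 60 70 80 90 100 110;  python3 - <<'E'
from plant import eyes
import cv2
for n,(x,y,w,h,k) in dict(side=(220,150,100,80,8)).items():
    im=eyes.read_camera(n)[:,:,::-1]; cv2.imwrite(f"pics/{n}5.png",im)
    cv2.imwrite(f"pics/{n}5c.png",cv2.resize(im[y:y+h,x:x+w],None,fx=k,fy=k,interpolation=cv2.INTER_CUBIC))
E
```

```text
t 7.25 tcp [0.4881 0.0223 0.1096] xang 81.76 zax [ 0. -0. -1.] F [-0.2  0.9 -0.8] open 0.0342
shift [0.0003 0.0001 0.0003] twist -0.05620820066911847
30.0 [4.88200e-01 2.26000e-02 8.18144e+01] [[0.0003, 0.0001, 0.0003], np.float64(-0.1)]
40.0 [4.89600e-01 3.25000e-02 8.18144e+01] [[0.0103, 0.0001, 0.0003], np.float64(-0.1)]
50.0 [4.91100e-01 4.24000e-02 8.18144e+01] [[0.0203, 0.0001, 0.0003], np.float64(-0.1)]
60.0 [4.93300e-01 5.22000e-02 7.70397e+01] [[0.0303, 0.0009, 0.0003], np.float64(4.7)]
70.0 [4.96400e-01 6.16000e-02 7.22651e+01] [[0.0401, 0.0026, 0.0003], np.float64(9.5)]
80.0 [ 0.4998  0.0709 67.4904] [[0.0498, 0.0046, 0.0003], np.float64(14.3)]
90.0 [ 0.504   0.0799 62.7158] [[0.0593, 0.0075, 0.0003], np.float64(19.0)]
100.0 [ 0.5089  0.0886 57.9411] [[0.0686, 0.0111, 0.0003], np.float64(23.8)]
110.0 [ 0.5145  0.0967 53.1665] [[0.0775, 0.0155, 0.0003], np.float64(28.6)]
```

View pics/side5c.png

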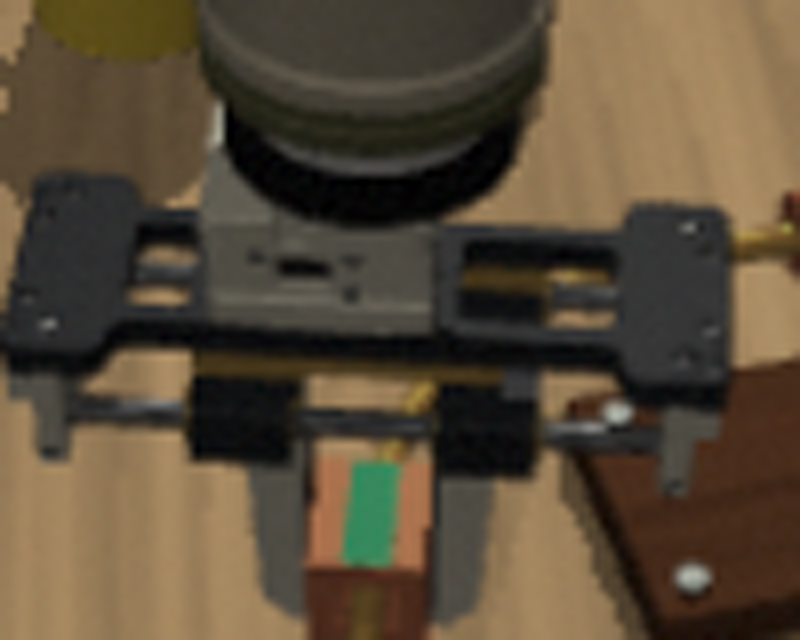

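{"api": "send_rows", "payload": {
  "motion": [
    [[0.01,0,0.0003],0],
    [[0.02,0,0.0003],0],
    [[0.03,0.001,0.0003],4.7],
    [[0.04,0.0025,0.0003],9.5],
    [[0.05,0.0045,0.0003],14.3],
    [[0.059,0.0075,0.0003],19],
    [[0.0685,0.011,0.0003],23.8],
    [[0.0685,0.011,0.0003],23.8],
    [[0.0685,0.011,0.0003],23.8]
  ]
}}

```text
t: 8.43
tool_pos: [0.5086, 0.0886, 0.1092]
orientation: [-2.747, -1.525, 0.001]
force: [0.7, -0.7, -2.2]
opening: 0.0338
```

```bash
python3 path.py .1093 100 110 120 130 140 150 160 170;  python3 - <<'E'
from plant import eyes
import cv2
for n,(x,y,w,h,k) in dict(side=(220,130,110,90,7)).items():
    im=eyes.read_camera(n)[:,:,::-1]; cv2.imwrite(f"pics/{n}6.png",im)
    cv2.imwrite(f"pics/{n}6c.png",cv2.resize(im[y:y+h,x:x+w],None,fx=k,fy=k,interpolation=cv2.INTER_CUBIC))
E
```

```text
t 8.43 tcp [0.5086 0.0886 0.1092] xang 58.07 zax [-0. -0. -1.] F [ 0.7 -0.7 -2.2] open 0.0338
shift [ 0.0001  0.0003 -0.0001] twist 0.12920614338747782
100.0 [ 0.5089  0.0886 57.9411] [[0.0001, 0.0003, -0.0001], np.float64(0.1)]
110.0 [ 0.5145  0.0967 53.1665] [[0.0101, 0.0007, -0.0001], np.float64(4.9)]
120.0 [ 0.5208  0.1044 48.3919] [[0.0199, 0.002, -0.0001], np.float64(9.7)]
130.0 [ 0.5277  0.1116 43.6172] [[0.0296, 0.0041, -0.0001], np.float64(14.5)]
140.0 [ 0.5352  0.1181 38.8426] [[0.0391, 0.0069, -0.0001], np.float64(19.2)]
150.0 [ 0.5432  0.124  34.0679] [[0.0483, 0.0106, -0.0001], np.float64(24.0)]
160.0 [ 0.5516  0.1292 29.2933] [[0.0572, 0.015, -0.0001], np.float64(28.8)]
170.0 [ 0.5604  0.1337 24.5186] [[0.0657, 0.0201, -0.0001], np.float64(33.6)]
```

View pics/side6c.png

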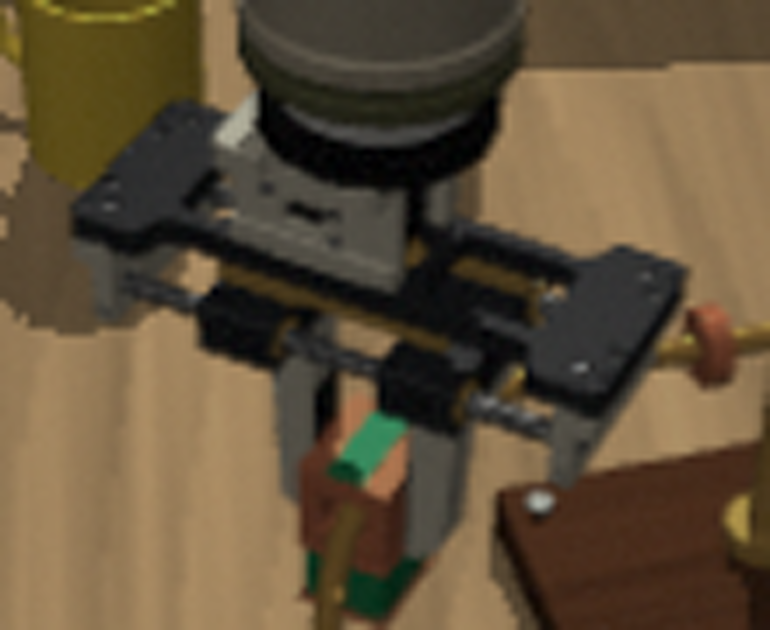

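{"api": "send_rows", "payload": {
  "motion": [
    [[0.01,0.001,0],4.9],
    [[0.02,0.002,0],9.7],
    [[0.0295,0.004,0],14.5],
    [[0.039,0.007,0],19.2],
    [[0.048,0.0105,0],24],
    [[0.057,0.015,0],28.8],
    [[0.0655,0.02,0],33.6],
    [[0.0655,0.02,0],33.6],
    [[0.0655,0.02,0],33.6]
  ]
}}

```text
t: 9.6
tool_pos: [0.5602, 0.1331, 0.1092]
orientation: [3.07, 0.665, -0.001]
force: [-0.1, -0.2, -1.5]
opening: 0.0339
```

```bash
python3 path.py .1093 170 180 190 200 205 210 215 220.6;  python3 - <<'E'
from plant import eyes
import cv2
for n,(x,y,w,h,k) in dict(side=(230,120,130,100,6)).items():
    im=eyes.read_camera(n)[:,:,::-1]; cv2.imwrite(f"pics/{n}7.png",im)
    cv2.imwrite(f"pics/{n}7c.png",cv2.resize(im[y:y+h,x:x+w],None,fx=k,fy=k,interpolation=cv2.INTER_CUBIC))
E
```

```text
t 9.6 tcp [0.5602 0.1331 0.1092] xang 24.46 zax [-0. -0. -1.] F [-0.1 -0.2 -1.5] open 0.0339
shift [ 0.0005 -0.0005 -0.0001] twist -0.059148909952511985
170.0 [ 0.5604  0.1337 24.5186] [[0.0005, -0.0005, -0.0001], np.float64(-0.1)]
180.0 [ 0.5696  0.1374 19.744 ] [[0.0104, -0.0, -0.0001], np.float64(4.7)]
190.0 [ 0.579   0.1407 14.9693] [[0.0203, 0.0008, -0.0001], np.float64(9.5)]
200.0 [ 0.5886  0.1435 11.8144] [[0.0302, 0.0023, -0.0001], np.float64(12.6)]
205.0 [ 0.5935  0.1445 11.8144] [[0.0351, 0.0034, -0.0001], np.float64(12.6)]
210.0 [ 0.5984  0.1455 11.8144] [[0.04, 0.0045, -0.0001], np.float64(12.6)]
215.0 [ 0.6033  0.1466 11.8144] [[0.0449, 0.0056, -0.0001], np.float64(12.6)]
220.6 [ 0.6088  0.1477 11.8144] [[0.0503, 0.0068, -0.0001], np.float64(12.6)]
```

View pics/side7c.png

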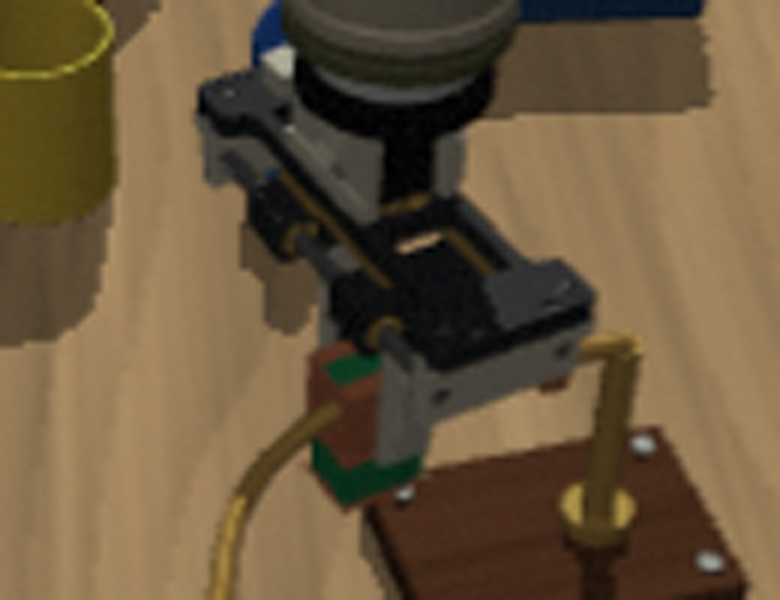

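{"api": "send_rows", "payload": {
  "motion": [
    [[0.01,0,0],4.7],
    [[0.02,0.001,0],9.5],
    [[0.03,0.0023,0],12.6],
    [[0.035,0.0034,0],12.6],
    [[0.04,0.0045,0],12.6],
    [[0.044,0.0054,0],12.6],
    [[0.044,0.0054,0],12.6],
    [[0.044,0.0054,0],12.6]
  ]
}}

```text
t: 10.65
tool_pos: [0.6027, 0.1466, 0.1093]
orientation: [3.125, 0.322, -0.0]
force: [-0.9, -0.7, -1.0]
opening: 0.0339
```

```bash
python3 path.py .1093 214 220.6 224;  python3 - <<'E'
from plant import eyes
import cv2
for n,(x,y,w,h,k) in dict(side=(250,120,110,90,7),top=(200,120,130,100,6)).items():
    im=eyes.read_camera(n)[:,:,::-1]; cv2.imwrite(f"pics/{n}8.png",im)
    cv2.imwrite(f"pics/{n}8c.png",cv2.resize(im[y:y+h,x:x+w],None,fx=k,fy=k,interpolation=cv2.INTER_CUBIC))
E
```

```text
t 10.65 tcp [0.6027 0.1466 0.1093] xang 11.75 zax [-0. -0. -1.] F [-0.9 -0.7 -1. ] open 0.0339
shift [-0.0004  0.0001 -0.    ] twist -0.061027555030847225
214.0 [ 0.6023  0.1464 11.8144] [[-0.0004, 0.0001, -0.0], np.float64(-0.1)]
220.6 [ 0.6088  0.1477 11.8144] [[0.0062, 0.0001, -0.0], np.float64(-0.1)]
224.0 [ 0.6121  0.1484 11.8144] [[0.0096, 0.0001, -0.0], np.float64(-0.1)]
```

View pics/side8c.png

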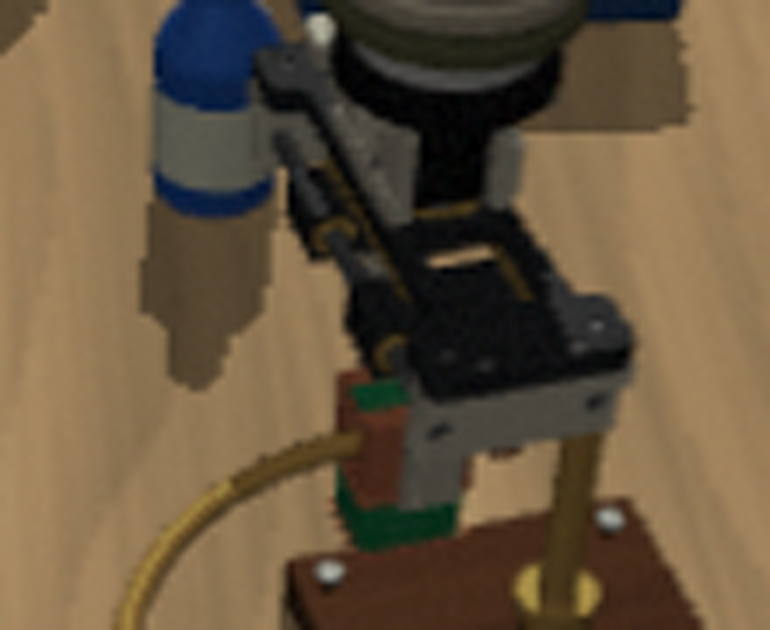

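View pics/top8c.png

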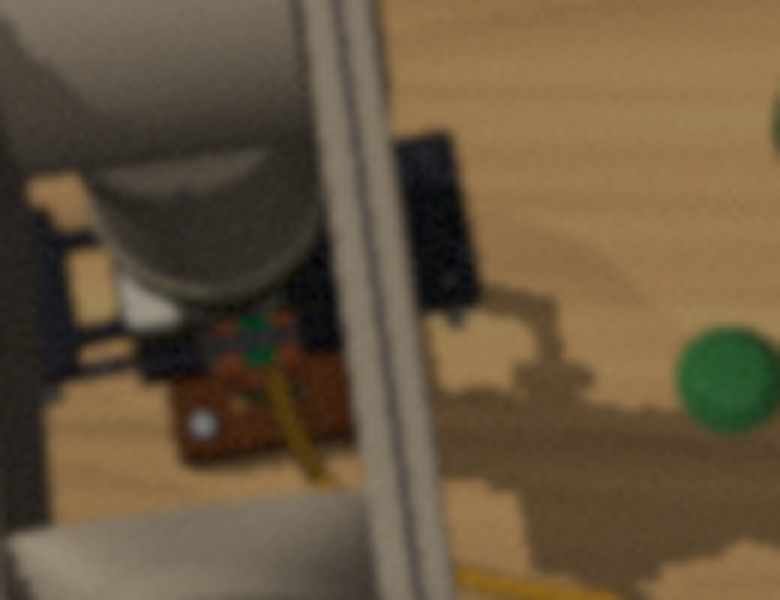

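{"api": "send_rows", "payload": {
  "motion": [
    [[0.001,0,0],0],
    [[0.002,0,0],0],
    [[0.003,0,0],0],
    [[0.004,0,0],0],
    [[0.005,0,0],0],
    [[0.005,0,0],0]
  ]
}}

```text
t: 11.5
tool_pos: [0.6078, 0.1476, 0.1093]
orientation: [-3.125, -0.321, -0.0]
force: [0.7, 0.5, -1.1]
opening: 0.0339
```

{"api": "send_rows", "payload": {
  "motion": [
    [[0.0007,0,0],0],
    [[0.0014,0,0],0],
    [[0.002,0,0],0],
    [[0.002,0,0],0]
  ]
}}

```text
t: 12.0
tool_pos: [0.6098, 0.148, 0.1093]
orientation: [3.125, 0.321, -0.0]
force: [-0.5, 0.3, -1.3]
opening: 0.0337
```

No contact yet; continue in small steps.

{"api": "send_rows", "payload": {
  "motion": [
    [[0.0007,0,0],0],
    [[0.0014,0,0],0],
    [[0.0014,0,0],0]
  ]
}}

```text
t: 12.38
tool_pos: [0.6112, 0.1483, 0.1094]
orientation: [-3.125, -0.321, -0.0]
force: [-1.2, 0.5, -1.4]
opening: 0.0332
```

{"api": "send_rows", "payload": {
  "motion": [
    [[0.0007,0,0],0],
    [[0.0014,0,0],0],
    [[0.0014,0,0],0]
  ]
}}

```text
t: 12.75
tool_pos: [0.6112, 0.1484, 0.109]
orientation: [3.125, 0.321, -0.005]
force: [-6.4, -0.7, 2.0]
opening: 0.034
```

```bash
python3 path.py .1093 214 220.6 224;  python3 - <<'E'
from plant import eyes
import cv2
for n,(x,y,w,h,k) in dict(side=(290,150,60,50,12),top=(220,140,60,50,12)).items():
    im=eyes.read_camera(n)[:,:,::-1]; cv2.imwrite(f"pics/{n}9.png",im)
    cv2.imwrite(f"pics/{n}9c.png",cv2.resize(im[y:y+h,x:x+w],None,fx=k,fy=k,interpolation=cv2.INTER_CUBIC))
E
```

```text
t 12.75 tcp [0.6112 0.1484 0.109 ] xang 11.74 zax [-0.003 -0.001 -1.   ] F [-6.4 -0.7  2. ] open 0.034
shift [-0.0091  0.0002 -0.0003] twist -0.07809045352519206
214.0 [ 0.6023  0.1464 11.8144] [[-0.0091, 0.0002, -0.0003], np.float64(-0.1)]
220.6 [ 0.6088  0.1477 11.8144] [[-0.0025, 0.0001, -0.0003], np.float64(-0.1)]
224.0 [ 0.6121  0.1484 11.8144] [[0.0009, 0.0001, -0.0003], np.float64(-0.1)]
```

View pics/side9c.png

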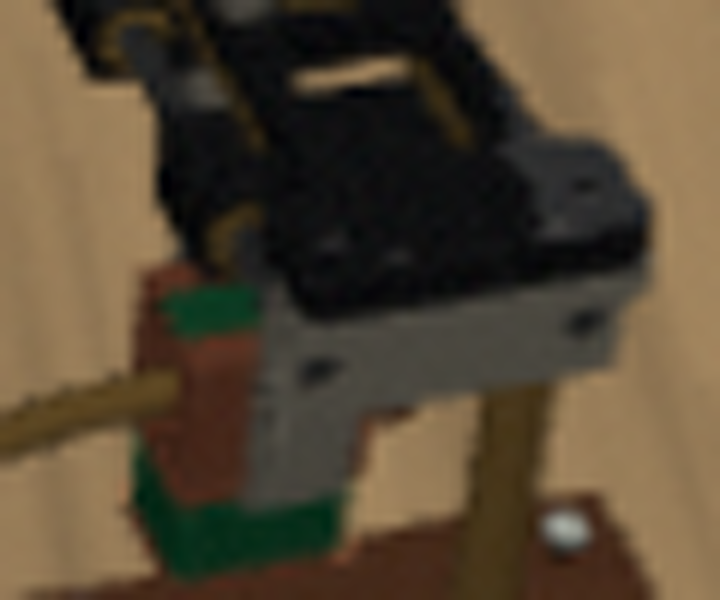

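View pics/top9c.png

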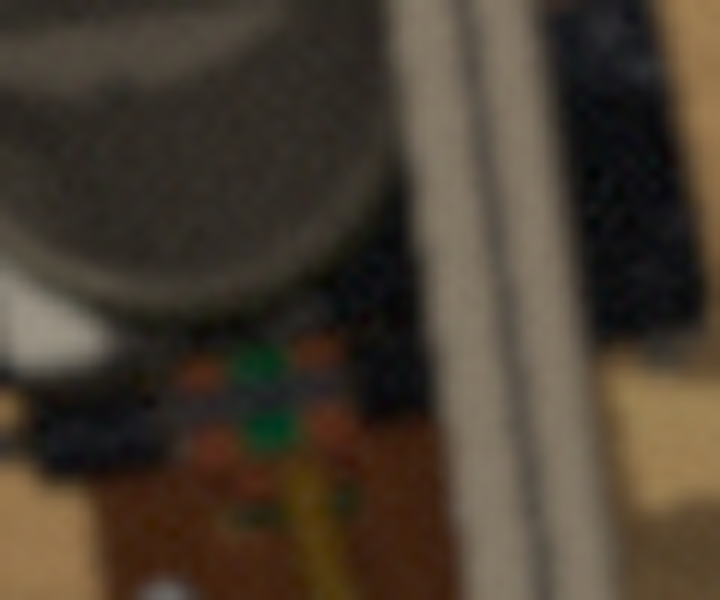

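{"api": "send_rows", "payload": {
  "motion": [
    [[-0.0012,0,0],0],
    [[-0.0012,0,0.001],0],
    [[-0.0012,0,0.002],0],
    [[-0.0012,0,0.003],0],
    [[-0.0012,0,0.003],0]
  ]
}}

```text
t: 13.48
tool_pos: [0.6113, 0.1483, 0.1061]
orientation: [3.125, 0.321, -0.0]
force: [-2.4, -0.2, -2.4]
opening: 0.0341
```

{"api": "send_rows", "payload": {
  "motion": [
    [[-0.0002,0,0.0004],0],
    [[-0.0002,0,0.0008],0],
    [[-0.0002,0,0.0008],0]
  ]
}}

```text
t: 13.85
tool_pos: [0.6113, 0.1483, 0.1056]
orientation: [-3.125, -0.321, -0.001]
force: [0.4, 0.3, -1.3]
opening: 0.0339
```

Near resting; open to release.

{"api": "send_rows", "payload": {
  "motion": [
    [[0,0,0],0],
    [[0,0,0],0],
    [[0,0,0],0],
    [[0,0,0],0],
    [[0,0,0],0],
    [[0,0,0],0],
    [[0,0,0],0],
    [[0,0,0],0]
  ],
  "jaw": 0.08
}}

```text
t: 14.85
tool_pos: [0.6111, 0.1483, 0.1055]
orientation: [3.125, 0.321, 0.0]
force: [-1.2, 0.4, 0.7]
opening: 0.0801
```

```bash
python3 mv.py .6113 .1483 .24;  python3 - <<'E'
from plant import eyes
import cv2
for n,(x,y,w,h,k) in dict(side=(270,140,100,80,8)).items():
    im=eyes.read_camera(n)[:,:,::-1]; cv2.imwrite(f"pics/{n}10.png",im)
    cv2.imwrite(f"pics/{n}10c.png",cv2.resize(im[y:y+h,x:x+w],None,fx=k,fy=k,interpolation=cv2.INTER_CUBIC))
E
```

```text
t 14.85 tcp [0.6111 0.1483 0.1055] xang 11.74 zax [ 0. -0. -1.] F [-1.2  0.4  0.7] open 0.0801
shift [ 0.0002  0.     -0.1345] twist None
```

View pics/side10c.png

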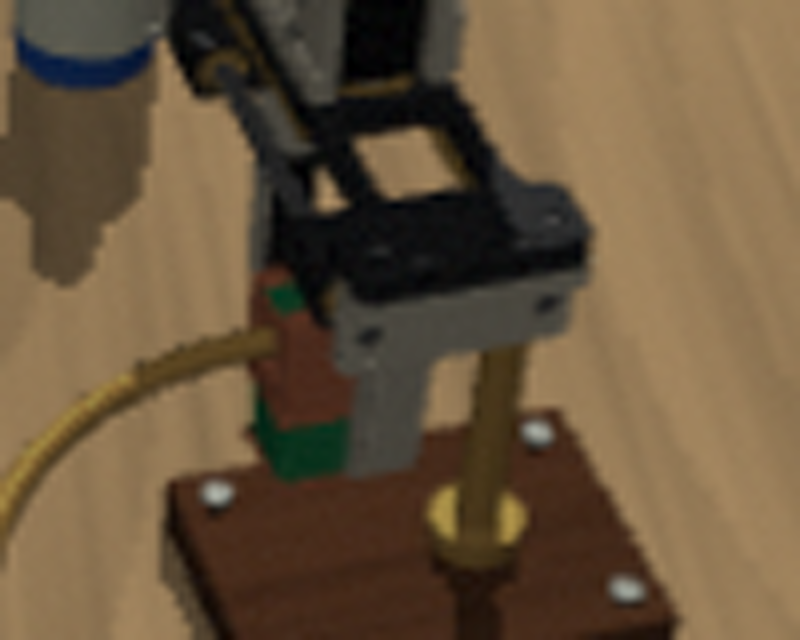

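Released; it hangs on the rod. Rise straight up slowly at first, then back away.

{"api": "send_rows", "payload": {
  "motion": [
    [[0,0,-0.01],0],
    [[0,0,-0.025],0],
    [[0,0,-0.045],0],
    [[0,0,-0.07],0],
    [[0,0,-0.1],0],
    [[0,0,-0.13],0],
    [[0,0,-0.13],0],
    [[-0.04,0,-0.13],0],
    [[-0.09,0,-0.13],0],
    [[-0.14,0,-0.13],0],
    [[-0.18,0,-0.13],0],
    [[-0.18,0,-0.13],0]
  ]
}}

```text
t: 16.4
tool_pos: [0.4328, 0.1114, 0.2351]
orientation: [-3.125, -0.321, 0.0]
force: [0.3, -0.3, 0.7]
opening: 0.0799
```

```bash
python3 mv.py .6113 .1483 .24;  python3 - <<'E'
from plant import eyes
import cv2
for n,(x,y,w,h,k) in dict(side=(270,140,100,80,8),top=(200,120,130,100,6)).items():
    im=eyes.read_camera(n)[:,:,::-1]; cv2.imwrite(f"pics/{n}11.png",im)
    cv2.imwrite(f"pics/{n}11c.png",cv2.resize(im[y:y+h,x:x+w],None,fx=k,fy=k,interpolation=cv2.INTER_CUBIC))
E
```

```text
t 16.4 tcp [0.4328 0.1114 0.2351] xang 11.74 zax [-0. -0. -1.] F [ 0.3 -0.3  0.7] open 0.0799
shift [ 0.1823  0.0002 -0.0049] twist None
```

View pics/side11c.png

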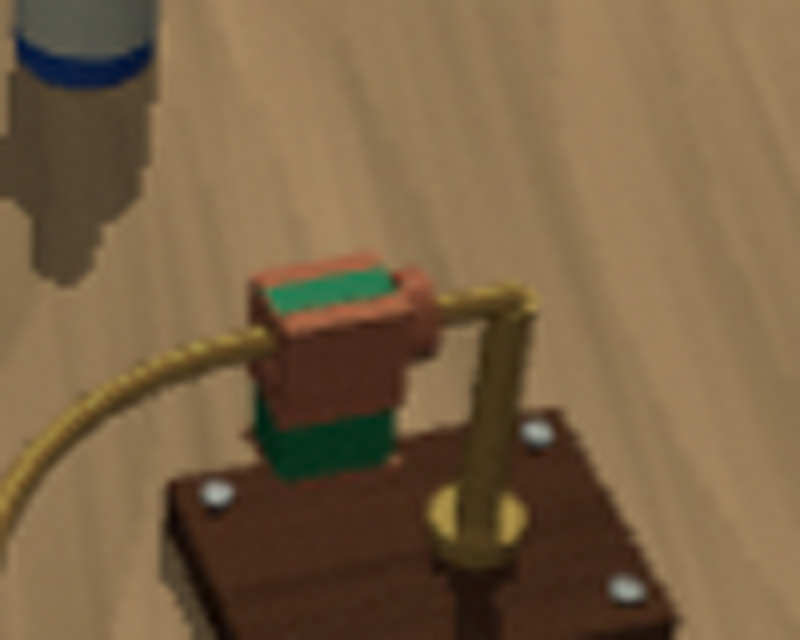

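View pics/top11c.png

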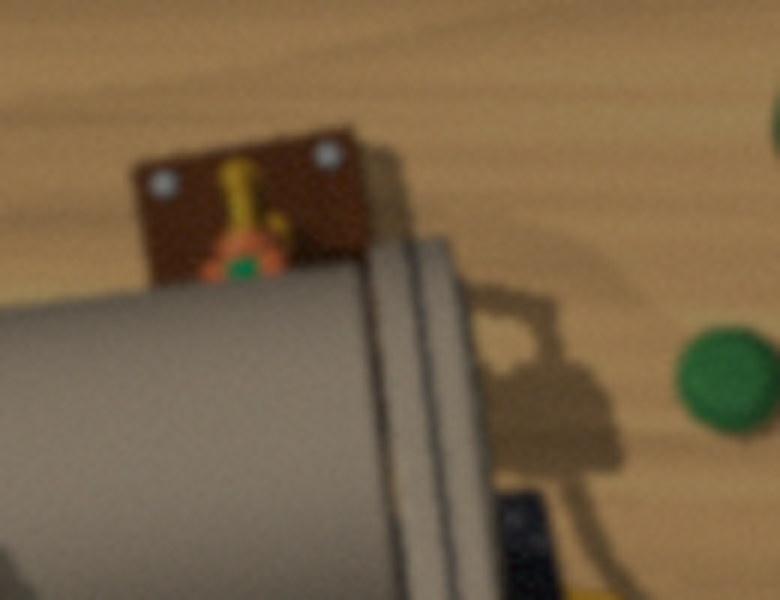

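View pics/side11.png

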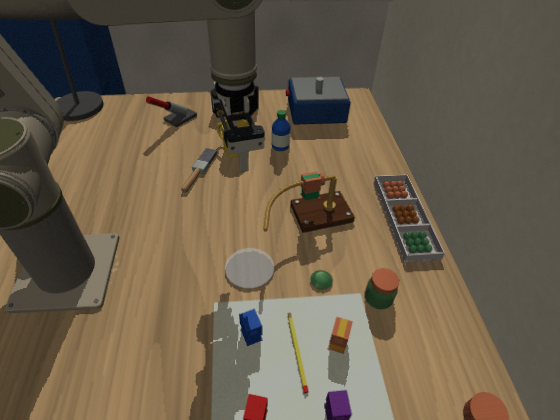

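```bash
python3 - <<'E'
from plant import ticket
print(ticket.close_job())
E
```

```text
the job is handed in; nothing more can be done
None
```

The green pendant is on the rod with its sleeve against the copper collar, and I handed the job in at about 16.4 s of the 50 s allowed.

**What I did:** I gripped the green pendant across its sleeve and threaded it over the rod tip. I paused on the straight lead with the bore about at lead_mid (as I had measured it) and parallel to the lead. I then slid it round the bend until it touched the collar, which pushed back with about 6.4 N. I eased off, lowered the pendant onto the rod, opened the fingers and raised the arm clear.

**Last checks:**
- **Pendant:** the side picture after backing away shows it hanging upright, glass down, with the sleeve touching the collar. It sits where it did in the picture taken just after release. I judged the collar contact and stillness by eye, not by a measurement.
- **Top camera:** the arm hid most of the pendant, so that view confirmed only its collar end.
- **Other objects:** nothing visible in the last pictures looks moved, including the amber pendant. The mug and the brush are partly behind the gripper there.
- **Forces:** after release the wrist force was back to noise, under about 1 N. The highest reading I saw during the job was the 6.4 N at the collar.

**Disagreements:** the two cameras put the rod about 3 to 4 mm apart in x. I settled this with the known tool position once the pendant was gripped. Contact with the collar came about 2.5 mm further on than I had estimated.

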